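Put the garlic away in the clip-top jar

TASK

Put the garlic bulb away: set it in the open clip-top jar, shut the jar's lid, then take the wire bail at the front by its wooden grip and swing it up and over onto the lid until the wire snaps over the crest of the two lugs into the groove behind it, so that it clamps the lid shut. Work carefully round the other things on the worktop: leave the lemon, the bottle, the mill, the glass and the spice jar standing where they are.

Things in the scene. Friction and masses are not known exactly. Their poses are not given: they have to be found in the camera images.
- garlic_center (a point): centre (half-way up, 28 mm above the worktop) of the loose garlic bulb: pale, 56 mm across and high, pointed on top, widest about 25 mm above its underside, 20 to 50 g. It stands left or right of the jar, the lemon on the other side. Two bystanders stand 0.11 to 0.14 m from it, beyond it and to its sides; its front (towards the robot) is free.
- jar: round white stoneware clip-top jar, 110 mm across, 84 mm high to its rim, 94 mm wide inside, inner floor at 6 mm; heavy, with a rubber foot: it does not shift when pushed. Origin: centre of its underside; z up. Its -x axis points to its front (the bail), +x to its back (the lid's hinge). Yaw is 1.0 to 2.1 rad: the front faces roughly to the right (world -y), the hinge to the left.
- jar_mouth (a point): centre of the jar's mouth, level with the rim (84 mm above the worktop); the opening is 94 mm wide
- lid_hinge (a point): middle of the lid's hinge axis, at [0.060, 0, 0.086] in the jar's frame; the axis runs along the jar's y
- lid (a joint): angle of the lid: 0 = shut on the rim, grows as it opens up and backwards, 1.57 = upright, 1.70 = open stop. Starts at 1.61 to 1.69. The hinge is a little stiff, so it stays there; pushed over from behind, it falls shut by itself from about 1.0 down. The lid is a 110 mm disc, 160 g, reaching from 5 to 115 mm from the hinge axis; its underside is in line with the axis.
- lid_front (a point): point near the lid's free edge on its outer (top) face: 112 mm from the hinge axis and 14 mm outwards from the hinge plane; moves with the lid (upper end of the open lid). When the lid is shut its flat top is 100 mm above the worktop.
- lid_groove (a point): middle of the groove that takes the bail's wire, between the two lugs moulded on the lid's top (82 mm from the hinge axis; 111 mm above the worktop when shut). The lugs stand 19 to 33 mm to either side of the middle, each with a ramp in front, a crest, the groove and a higher stop (117 mm) behind. The 38 mm strip between the lugs is clear.
- bail (a joint): angle of the wire bail: 0 = arms level, straight out at the jar's front; grows as it swings up and back; 1.57 = upright. It stays where left. Starts at 0 to 0.45. With the lid shut, the wire meets the ramps at about 1.25, must be forced over the crests at 1.52 (springy wire: it rises 4 mm there; some 5 to 10 N backwards at the grip) and drops into the groove at about 1.60, against a stop.
- bail_pivot (a point): middle of the bail's pivot axis, at [-0.024, 0, 0.048] in the jar's frame; the axis runs along the jar's y
- bail_grip (a point): centre of the bail's wooden grip: a sleeve 12 mm thick, 26 mm long, fixed on the outward kink in the middle of the cross wire, along the jar's y, 80 mm from the pivot axis (the cross wire itself runs at 64 mm). Bail: steel wire 5 mm thick, 106 mm wide. At the start some 35 mm or more are free between grip and jar; clamped, its centre is 129 mm above the worktop, over the clear strip.
- lemon: lemon, 71 x 53 x 51 mm, loose, origin at the middle of its underside; to be left alone
- sauce_bottle: tall bystander: black squeeze bottle with a thin nozzle on top, 64 mm across, 268 mm high, loose; origin at the centre of its underside
- pepper_mill: tall bystander: slim white mill, 56 mm across, 203 mm high, loose; origin at the centre of its underside
- glass: bystander: drinking glass, 80 mm across, 91 mm high, loose; origin at the centre of its underside
- spice_jar: bystander: spice jar with a black cap, 45 mm across, 105 mm high, loose; origin at the centre of its underside
There are look-alikes about, which are no part of the job. Leave any red or turquoise look-alike of the part that bears garlic_center alone.

How it is judged:
By the outcome, as a careful person would: the job done as asked, in the order asked, and still so for the second after the job is handed in, with the robot touching nothing.
It also fails if it takes over 70 s, if anything falls off the work surface, if the arm or the gripper's body presses on something with over 40 N, if the wrist force passes 120 N, or if a joint passes its speed limit or range.

ROBOT

A 6-joint arm with a two-finger parallel gripper is mounted at the origin on a cart in front of the work surface, level with it; the furniture and walls round the work are solid. World frame = base frame: x ahead of the robot, y to its left, z up, the work surface at z = 0. Lengths are in m, angles in rad, forces in N, time in s.
With the tool pointing down it reaches from about 0.425 to 0.95 m from the base axis. Payload 3.5 kg.
Tool frame: the origin (TCP) lies at the very end of the fingers, on their centre line; the grasp point (between the pads) lies 19 mm behind it (ctrl.grip_point_offset is the distance from the TCP to the grasp point, in m); z points along the fingers, y is the line along which they close (so a half turn about z gives the same grasp; the last joint's range is limited). The gripper opens to 85 mm and grips with 20 to 120 N. Pads are 22 mm wide; open, the fingers measure 114 mm over their backs; the gripper's body (76 mm by 85 mm) begins 54 mm behind the grasp point. The pads swing forward as they close: fully open they stand 13 mm farther back than shut.
Start: joints at [1.178, 0.286, 1.577, -0, 1.279, -0.15], TCP at [0.162, 0.655, 0.231] pointing down, gripper open.
Joint ranges: [-2.77, 2.77], [-0.9, 2.22], [0.21, 2.48], [-1.53, 4.67], [0.24, 2.81], [-2.84, 2.84]. Speed limits (rad/s): [2.79, 2.79, 3.14, 3.14, 3.14, 3.14].

INTERFACE

Orientations are given as a unit quaternion [x, y, z, w].
In Python, from plant import ctrl gives the robot as it stands. The module is installed in compiled form; this text tells all that it offers.
- The arm moves only by the shell command python3 -m pendant 'ROWS' [OPENING] [FORCE]. ROWS is JSON, a list of rows, each an object of numbers: "dx", "dy", "dz": the shift along the tool's x, y, z in cm; "twist": the turn about the tool's z in degrees. A call has 1 to 10 rows; each row is the pose to reach, as a shift and turn from the pose commanded when the call began, along the tool's axes at that moment; what a row does not reach only later rows make up. A row lasts 1/8 s, in which the tool goes at most 62.5 mm and 10.7 degrees, less where a joint would pass 70% of its speed; a pose out of reach is approached as far as the arm can. A call with a gripper value outside its range is refused whole. OPENING is the opening in per cent of the stroke, from 0 (shut) to 100 (fully open), set as the call begins (- or left out, the last holds). The fingers move at their own pace and stop on an object; FORCE is the grip in N (left out, the last holds). Time passes only in rows, so rows that repeat a pose let the fingers close. It gives the time, the measured TCP pose, the force, the opening and the grip force at its end, in the units of the state.
- ctrl.get_state(): the state, without advancing time (a new reading comes with each control period).
- ctrl.read_camera(name): name is "scene" or "top" or "wrist"; returns a dict with "img" (400x640x3 uint8, red, green, blue), "depth" (400x640 float32, m along the optical axis (not along the pixel's ray), 0 where there is no reading), "camera_matrix" (3x3 intrinsics, pixels), "distortion" ([k1, k2, p1, p2, k3] as OpenCV has them; the pictures are not rectified), "xyz" and "rotation" of the camera in the world; the wrist camera has in their place "tool_from_camera" (4x4, takes a point from camera to tool coordinates, whose origin is the TCP and whose axes are the flange's). Camera axes: x right, y up, looking along -z (the intrinsics and any distortion apply to the point x, -y, -z); pixel columns grow to the right and rows downward; lengths in m; the calibration is good to about 2 mm. A picture is of the moment at which its call begins: read the wrist's pose just before it.
- ctrl.sign_off(): hands the job in; it is judged then, once.
The state is a dict: "time": time; "qpos": joint angles; "dq": joint speeds; "joint_efforts": joint torques, N m; "eef_pos": TCP position; "tcp_rot": TCP orientation; "contact_force": force on the tool from outside, world axes, zero at the start; "wrist_torque": the same for the moment, N m; "opening": opening from 0.0 (shut) to 1.0 (fully open); "finger_force": force on a finger pad.
Only numpy, scipy, OpenCV 4.12 (cv2) and the standard library are available. Lean on these libraries where they do the work, as an engineer would, in place of code of your own. Each camera call takes 0.05 s, during which the arm holds its last target. There are 200 camera calls.

## Working session

There is one attempt and no reset: what is moved stays moved. The work goes in short steps, Python scripts to look and compute and a shell command to move; the robot and the scene stay as the last step left them, time stands still between calls to the robot, and variables do not carry over. Pictures are saved under pics/ and viewed, at most 14 in all, crops included, and the job is handed in when it is done.

```bash
mkdir -p pics
cat > h.py <<'E'
import numpy as np, cv2
from plant import ctrl
from scipy.spatial.transform import Rotation as R
def cam(n):
    s=ctrl.get_state(); c=ctrl.read_camera(n)
    if n=='wrist':
        T=np.eye(4);T[:3,:3]=R.from_quat(s['tcp_rot']).as_matrix();T[:3,3]=s['eef_pos']
        T=T@np.array(c['tool_from_camera']);c['xyz']=T[:3,3];c['rotation']=T[:3,:3]
    c['R']=np.array(c['rotation']); c['R']=c['R'] if c['R'].shape==(3,3) else R.from_quat(c['R']).as_matrix()
    return c
def rays(c,px):
    p=cv2.undistortPoints(np.array(px,float).reshape(-1,1,2),np.array(c['camera_matrix']),np.array(c['distortion'])).reshape(-1,2)
    return np.c_[p[:,0],-p[:,1],-np.ones(len(p))]@c['R'].T
def plane(c,px,z):
    d=rays(c,px);o=np.array(c['xyz']);return o+d*((z-o[2])/d[:,2])[:,None]
def dep(c,px):
    px=np.atleast_2d(px);Z=np.array([c['depth'][int(v),int(u)] for u,v in px]);return np.array(c['xyz'])+rays(c,px)*Z[:,None]
def proj(c,P):
    q=(np.atleast_2d(P)-np.array(c['xyz']))@c['R']
    q=q*[1,-1,-1]
    return cv2.projectPoints(q,np.zeros(3),np.zeros(3),np.array(c['camera_matrix']),np.array(c['distortion']))[0].reshape(-1,2)
def cloud(c):
    v,u=np.mgrid[0:400,0:640];d=rays(c,np.c_[u.ravel(),v.ravel()])
    return (np.array(c['xyz'])+d*c['depth'].reshape(-1,1)).reshape(400,640,3)
def save(n,img): cv2.imwrite('pics/'+n,cv2.cvtColor(np.ascontiguousarray(img),cv2.COLOR_RGB2BGR))
E
python3 - <<'E'
from h import *
s=ctrl.get_state();print(s)
for n in('scene','top'):
    c=cam(n);save(n+'1.png',c['img']);print(n,c['xyz'],c['R'].round(2).tolist(),c['camera_matrix'])
E
```

```text
{'time': 0.0, 'qpos': array([ 1.17799265e+00,  2.87191210e-01,  1.57818143e+00,  1.41145077e-05,
        1.27855626e+00, -1.50022718e-01]), 'dq': array([-6.04770706e-04, -2.04089206e-03,  4.96458559e-04, -6.82801408e-05,
        1.37055813e-03,  1.36112696e-03]), 'joint_efforts': array([-2.51958563e-04, -4.06000078e+01, -2.92620224e+01, -1.81102096e-04,
        6.01521431e-03,  2.57150546e-06]), 'eef_pos': array([0.16200407, 0.65460338, 0.22992773]), 'tcp_rot': array([ 1.21094517e-01,  9.92640294e-01, -1.12355080e-03, -3.19674268e-04]), 'contact_force': array([ 0.12690852,  0.1111645 , -0.33526855]), 'wrist_torque': array([-0.00300998, -0.04727145,  0.06575514]), 'finger_force': 0.0, 'opening': 0.9989738178634633}
scene [-0.79591605  1.13041225  1.20493759] [[-0.67, 0.39, -0.63], [-0.74, -0.38, 0.56], [-0.02, 0.84, 0.55]] [[460.18169556   0.         322.9758958 ]
 [  0.         460.18169556 207.34505332]
 [  0.           0.           1.        ]]
top [-0.34304476  0.04995954  1.49879131] [[-0.05, 0.86, -0.51], [-1.0, -0.05, 0.02], [-0.01, 0.51, 0.86]] [[450.56401186   0.         313.81313154]
 [  0.         450.56401186 201.46488078]
 [  0.           0.           1.        ]]
```

View pics/scene1.png

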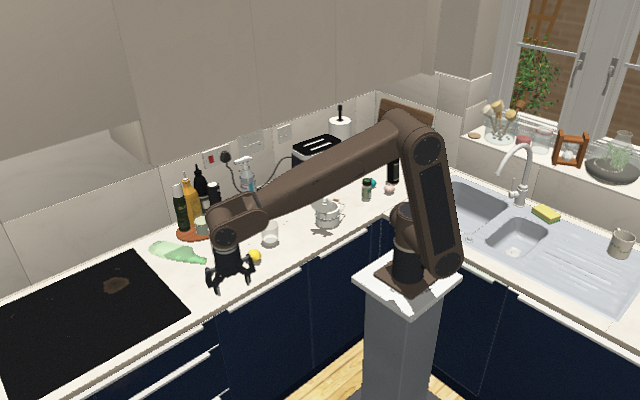

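View pics/top1.png

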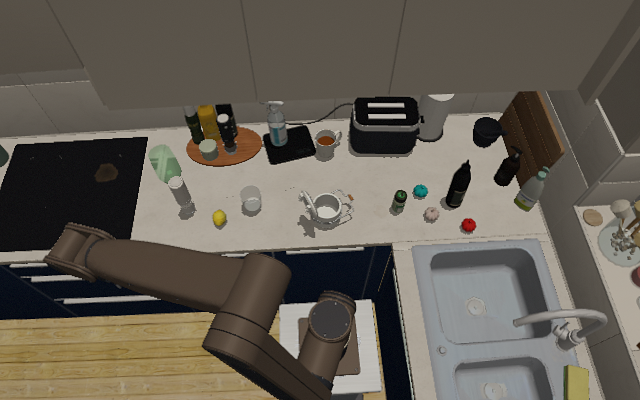

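In the top view the jar is at (325,208), with its lid open to the left and its bail to the right. The lemon is at (219,217), glass (250,200), mill (180,190), spice jar (399,201) and bottle (458,185). Three things could be the garlic: pale (431,213), turquoise (421,191) and red (469,225). By the description I take the pale one, and I'll check it in a close crop.

Run:
```python
from h import *
c=cam('top');im=c['img'];save('crop1.png',cv2.resize(im[165:245,280:480],None,fx=4,fy=4,interpolation=cv2.INTER_CUBIC))
P=cloud(c)
for n,p in dict(gar=(431,213),tur=(421,191),red=(469,225),spice=(399,195),bottle=(458,185),lemon=(219,217),mill=(178,182)).items(): print(n,dep(c,[p]).round(3))
print('garlic plane',plane(c,[(431,213)],.028).round(3))
h=cv2.cvtColor(im,cv2.COLOR_RGB2HSV)
for n,(u,v) in dict(gar=(431,213),sp=(399,201),bot=(458,185)).items():
    Q=P[v-25:v+25,u-20:u+20].reshape(-1,3);Q=Q[Q[:,2]>.012]
    print(n)
    for lo,hi in((.01,.03),(.03,.05),(.05,.12),(.12,.3)):
        q=Q[(Q[:,2]>lo)&(Q[:,2]<hi)]
        if len(q):print(lo,len(q),q.min(0).round(3),q.max(0).round(3))
# jar
Q=P[175:240,285:365].reshape(-1,3);Q=Q[Q[:,2]>.02]
for lo,hi in((.02,.05),(.05,.075),(.078,.09),(.1,.13),(.13,.16),(.16,.25)):
    q=Q[(Q[:,2]>lo)&(Q[:,2]<hi)];
    if len(q):print(lo,len(q),q.min(0).round(3),q.max(0).round(3),q.mean(0).round(3))
```

```text
gar [[ 0.448 -0.417  0.04 ]]
tur [[ 0.547 -0.397  0.039]]
red [[ 0.393 -0.551  0.034]]
spice [[ 0.495 -0.294  0.103]]
bottle [[ 0.493 -0.498  0.156]]
lemon [[0.473 0.368 0.048]]
mill [[0.533 0.484 0.204]]
garlic plane [[ 0.455 -0.421  0.028]]
gar
0.01 106 [ 0.428 -0.505  0.012] [ 0.57  -0.373  0.03 ]
0.03 198 [ 0.431 -0.502  0.03 ] [ 0.565 -0.374  0.05 ]
0.05 20 [ 0.452 -0.496  0.053] [ 0.523 -0.418  0.102]
sp
0.01 52 [ 0.473 -0.39   0.012] [ 0.582 -0.278  0.03 ]
0.03 65 [ 0.471 -0.39   0.03 ] [ 0.573 -0.278  0.049]
0.05 195 [ 0.471 -0.323  0.05 ] [ 0.519 -0.278  0.109]
bot
0.01 40 [ 0.48  -0.544  0.013] [ 0.53  -0.494  0.03 ]
0.03 51 [ 0.484 -0.545  0.03 ] [ 0.533 -0.492  0.05 ]
0.05 175 [ 0.483 -0.55   0.051] [ 0.531 -0.487  0.119]
0.12 424 [ 0.483 -0.545  0.12 ] [ 0.538 -0.486  0.27 ]
0.02 208 [ 0.423 -0.128  0.02 ] [0.557 0.036 0.05 ] [ 0.478 -0.034  0.037]
0.05 255 [ 0.425 -0.129  0.05 ] [0.567 0.026 0.075] [ 0.487 -0.053  0.06 ]
0.078 125 [ 0.426 -0.08   0.078] [0.535 0.018 0.089] [ 0.478 -0.036  0.082]
0.1 16 [0.408 0.013 0.103] [0.482 0.055 0.127] [0.445 0.038 0.119]
0.13 57 [0.402 0.009 0.131] [0.474 0.072 0.16 ] [0.426 0.033 0.15 ]
0.16 197 [0.405 0.012 0.16 ] [0.492 0.072 0.206] [0.441 0.04  0.182]
```

View pics/crop1.png

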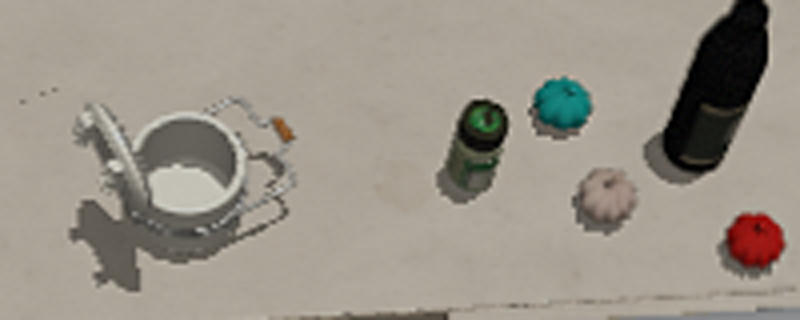

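The crop shows the pale bulb, ribbed and pointed, at about (606,195) in the crop. It is the real one; turquoise and red are decoys. The bail's orange grip is at (283,128) and the open lid at (112,150). Next I fly up and look with the wrist camera.

```bash
cat >> h.py <<'E'
def go(p,ydir=None):
    "shift (cm) and twist (deg) from current measured pose to TCP p, tool y along yaw ydir (mod 180)"
    s=ctrl.get_state();M=R.from_quat(s['tcp_rot']).as_matrix();d=M.T@(np.array(p)-s['eef_pos'])*100
    t=0
    if ydir is not None:
        v=M.T@[np.cos(ydir),np.sin(ydir),0];t=np.degrees(np.arctan2(-v[0],v[1]));t=(t+90)%180-90
    print('go dx %.2f dy %.2f dz %.2f twist %.1f'%(*d,t),'q6 %.2f'%s['qpos'][5])
E
python3 - <<'E'
from h import *
go([.45,.42,.33]);go([.48,-.0,.40])
E
```

```text
go dx -33.59 dy -15.88 dz -9.95 twist 0.0 q6 -0.15
go dx -46.60 dy -55.94 dz -16.89 twist 0.0 q6 -0.15
```

```bash
python3 -m pendant '[{"dx":-33.6,"dy":-15.9,"dz":-10},{"dx":-33.6,"dy":-15.9,"dz":-10},{"dx":-33.6,"dy":-15.9,"dz":-10},{"dx":-33.6,"dy":-15.9,"dz":-10},{"dx":-33.6,"dy":-15.9,"dz":-10},{"dx":-33.6,"dy":-15.9,"dz":-10},{"dx":-33.6,"dy":-15.9,"dz":-10},{"dx":-33.6,"dy":-15.9,"dz":-10}]'
python3 - <<'E'
from h import *
go([.46,-.05,.40],1.57)
E
```

```text
go dx -45.86 dy -61.27 dz -16.88 twist -13.9 q6 -0.15$[0]: bad value
```

```bash
python3 -m pendant '[{"dx":-33.6,"dy":-15.9,"dz":-10,"twist":0}]'; python3 -m pendant '[{"dx":-5,"dy":-2.4,"dz":-1.5,"twist":0}]'
```

```text
time: 0.28
eef_pos: [0.2066, 0.6171, 0.245]
tcp_rot: [0.118, 0.993, -0.002, -0.001]
contact_force: [0.1, -0.1, 0.7]
opening: 1.0
finger_force: 0.0
time: 0.4
eef_pos: [0.2522, 0.5807, 0.2621]
tcp_rot: [0.12, 0.993, -0.001, -0.0]
contact_force: [1.3, 0.5, 0.6]
opening: 1.0
finger_force: 0.0
```

All four keys are needed, but large shifts are accepted.

Run:
```python
from h import *
go([.45,.42,.36])
```

```text
go dx -23.05 dy -10.90 dz -9.78 twist 0.0 q6 -0.33
```

```bash
python3 -m pendant '[{"dx":-23,"dy":-11,"dz":-10,"twist":0},{"dx":-23,"dy":-11,"dz":-10,"twist":0},{"dx":-23,"dy":-11,"dz":-10,"twist":0},{"dx":-23,"dy":-11,"dz":-10,"twist":0},{"dx":-23,"dy":-11,"dz":-10,"twist":0},{"dx":-23,"dy":-11,"dz":-10,"twist":0}]'
python3 - <<'E'
from h import *
go([.46,-.04,.40],1.57)
E
```

```text
time: 1.15
eef_pos: [0.4493, 0.4191, 0.3627]
tcp_rot: [0.122, 0.993, 0.0, -0.0]
contact_force: [0.1, -0.2, -0.4]
opening: 1.001
finger_force: 0.0
go dx -12.17 dy -44.28 dz -3.76 twist -14.0 q6 -0.74
```

```bash
python3 -m pendant '[{"dx":-12,"dy":-44.3,"dz":-4,"twist":-14},{"dx":-12,"dy":-44.3,"dz":-4,"twist":-14},{"dx":-12,"dy":-44.3,"dz":-4,"twist":-14},{"dx":-12,"dy":-44.3,"dz":-4,"twist":-14},{"dx":-12,"dy":-44.3,"dz":-4,"twist":-14},{"dx":-12,"dy":-44.3,"dz":-4,"twist":-14},{"dx":-12,"dy":-44.3,"dz":-4,"twist":-14},{"dx":-12,"dy":-44.3,"dz":-4,"twist":-14},{"dx":-12,"dy":-44.3,"dz":-4,"twist":-14}]'
python3 - <<'E'
from h import *
c=cam('wrist');save('w1.png',c['img']);print(c['tool_from_camera'],ctrl.get_state()['qpos'])
print(proj(c,[[.48,-.03,.084],[.455,-.42,.028]]))
E
```

```text
time: 2.28
eef_pos: [0.4583, -0.039, 0.4013]
tcp_rot: [-0.0, 1.0, 0.001, -0.001]
contact_force: [0.6, 0.4, -0.1]
opening: 0.999
finger_force: 0.0
[[ 1.08249302e-03  9.56979694e-01  2.90152878e-01  7.40205180e-02]
 [ 9.99998778e-01 -1.36332080e-03  7.65729534e-04 -6.93230606e-04]
 [ 1.12835907e-03  2.90151694e-01 -9.56980000e-01 -1.42339080e-01]
 [ 0.00000000e+00  0.00000000e+00  0.00000000e+00  1.00000000e+00]] [-3.04728041e-01 -2.82536669e-01  1.84363005e+00  1.05790260e-03
  1.58273802e+00 -1.87756515e+00]
[[330.59864642 178.48901015]
 [ 68.79667713 154.8654521 ]]
```

View pics/w1.png

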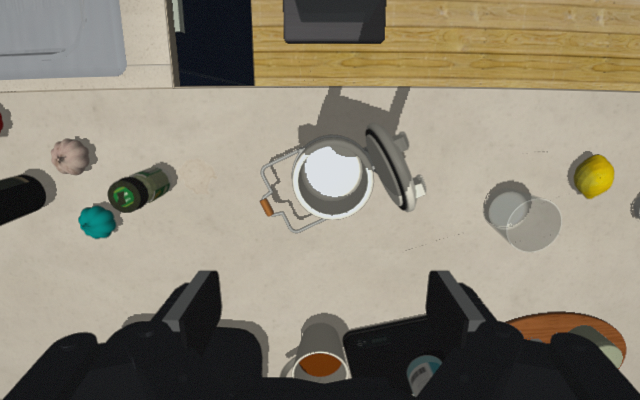

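The wrist view shows the jar mouth at (332,172), grip (267,208), open lid (390,168), garlic (71,156), lemon (594,176), spice jar (130,195) and bottle (10,200).

```bash
cat > meas.py <<'E'
from h import *
from scipy.optimize import least_squares
c=cam('wrist');P=cloud(c);im=c['img'];hsv=cv2.cvtColor(im,cv2.COLOR_RGB2HSV)
Z=P[...,2];u0,v0=proj(c,[[.48,-.03,.084]])[0]
v,u=np.mgrid[0:400,0:640]
m=(abs(Z-.083)<.004)&(np.hypot(u-u0,v-v0)<70)
q=P[m];q=q[np.hypot(*(q[:,:2]-[.48,-.03]).T)<.075]
f=lambda x:(lambda r:np.maximum(r-.055,0)+np.minimum(r-.047,0))(np.hypot(q[:,0]-x[0],q[:,1]-x[1]))
r=least_squares(f,[.48,-.03],loss='soft_l1',f_scale=.002);J=r.x;print('jar',J.round(4),len(q),'resid',np.abs(r.fun).mean(),q[:,2].mean())
o=(hsv[...,0]<18)&(hsv[...,1]>130)&(hsv[...,2]>80)&(np.hypot(u-u0,v-v0)<110)
n,l,st,ce=cv2.connectedComponentsWithStats(o.astype(np.uint8));k=1+np.argmax(st[1:,4]);print('grip px',ce[k],st[k])
g=P[l==k];g=g[g[:,2]>.01];print('grip surf',np.median(g,0).round(4),g.max(0).round(3))
hz=np.median(g[:,2])-.004
G=plane(c,[ce[k]],hz)[0];d=J-G[:2];print('grip',G.round(4),'dist',np.hypot(*d),'yaw',np.arctan2(d[1],d[0]), 'bail ang from z',np.arcsin((hz-.048)/.08),'from r',np.arccos(np.clip((np.hypot(*d)-.024)/.08,-1,1)))
# lid
q=P[(Z>.12)&(Z<.22)&(np.hypot(u-390,v-170)<60)];print('lid',len(q),q.mean(0).round(3),q.min(0).round(3),q.max(0).round(3),)
w=np.linalg.svd(q[:,:2]-q[:,:2].mean(0),full_matrices=False)[2][0];print('lid plane yaw',np.arctan2(w[1],w[0])-np.pi/2)
# garlic
o=(Z>.012)&(np.hypot(u-71,v-156)<32);n,l,st,ce=cv2.connectedComponentsWithStats(o.astype(np.uint8));k=1+np.argmax(st[1:,4]);print('garlic',st[k],ce[k])
cnt=cv2.findContours((l==k).astype(np.uint8),0,1)[0][0];(cc,rad)=cv2.minEnclosingCircle(cnt);print(cc,rad,plane(c,[cc,ce[k]],.027).round(4))
E
python3 meas.py
```

```text
jar [ 0.4831 -0.0273] 1461 resid 4.5680993629874434e-05 0.08323006136484443
grip px [265.54545455 206.90909091] [260 199  12  17 110]
grip surf [ 0.5261 -0.1205  0.0612] [ 0.538 -0.039  0.544]
grip [ 0.5274 -0.1214  0.0572] dist 0.10403180536483526 yaw 2.010864440468443 bail ang from z 0.11476050725057317 from r 0.0
lid 2797 [0.447 0.034 0.177] [0.404 0.008 0.12 ] [0.504 0.073 0.201]
lid plane yaw -1.1359135029493046
garlic [  50  138   39   37 1101] [ 69.1226158  156.07720254]
(69.0817642211914, 156.26100158691406) 20.08277130126953 [[ 0.4579 -0.4198  0.027 ]
 [ 0.4576 -0.4197  0.027 ]]
```

Run:
```python
from h import *
go([.458,-.420,.30],1.2)
```

```text
go dx 0.14 dy -38.25 dz 10.10 twist 21.4 q6 -1.88
```

```bash
python3 -m pendant '[{"dx":0,"dy":-19,"dz":2,"twist":21},{"dx":0,"dy":-19,"dz":2,"twist":21},{"dx":0,"dy":-19,"dz":2,"twist":21},{"dx":0.1,"dy":-38,"dz":10,"twist":21.4},{"dx":0.1,"dy":-38,"dz":10,"twist":21.4},{"dx":0.1,"dy":-38.2,"dz":10,"twist":21.4},{"dx":0.1,"dy":-38.2,"dz":10,"twist":21.4},{"dx":0.1,"dy":-38.2,"dz":10,"twist":21.4},{"dx":0.1,"dy":-38.2,"dz":10,"twist":21.4},{"dx":0.1,"dy":-38.2,"dz":10,"twist":21.4}]'
python3 - <<'E'
from h import *
c=cam('wrist');u,v=proj(c,[[.458,-.42,.027]])[0];print(u,v)
P=cloud(c);V,U=np.mgrid[0:400,0:640]
m=(P[...,2]>.012)&(P[...,2]<.07)&(np.hypot(U-u,V-v)<45)
n,l,st,ce=cv2.connectedComponentsWithStats(m.astype(np.uint8));k=1+np.argmax(st[1:,4])
cnt=cv2.findContours((l==k).astype(np.uint8),0,1)[0][0];(cc,rad)=cv2.minEnclosingCircle(cnt);g=plane(c,[cc],.027)[0];print(st[k],rad,g.round(4),P[l==k].max(0),P[l==k].min(0))
go([g[0],g[1],.006],1.2)
E
```

```text
time: 3.62
eef_pos: [0.4591, -0.4197, 0.3038]
tcp_rot: [0.184, 0.983, -0.0, 0.001]
contact_force: [-0.5, -0.2, 0.0]
opening: 1.002
finger_force: 0.0
323.84831629284764 165.57799170198476
[ 299  143   46   46 1539] 23.63320541381836 [ 0.457 -0.422  0.027] [ 0.48488612 -0.39598082  0.05674002] [ 0.43046858 -0.450253    0.01911499]
go dx 0.15 dy -0.24 dz 29.78 twist 0.0 q6 -2.10
```

```bash
python3 -m pendant '[{"dx":0.1,"dy":-0.2,"dz":6,"twist":0},{"dx":0.1,"dy":-0.2,"dz":12,"twist":0},{"dx":0.1,"dy":-0.2,"dz":18,"twist":0},{"dx":0.1,"dy":-0.2,"dz":22,"twist":0},{"dx":0.1,"dy":-0.2,"dz":25,"twist":0},{"dx":0.1,"dy":-0.2,"dz":28,"twist":0},{"dx":0.1,"dy":-0.2,"dz":29.7,"twist":0},{"dx":0.1,"dy":-0.2,"dz":29.7,"twist":0}]' 100
python3 -m pendant '[{"dx":0,"dy":0,"dz":0,"twist":0},{"dx":0,"dy":0,"dz":0,"twist":0},{"dx":0,"dy":0,"dz":0,"twist":0},{"dx":0,"dy":0,"dz":0,"twist":0},{"dx":0,"dy":0,"dz":0,"twist":0},{"dx":0,"dy":0,"dz":0,"twist":0}]' 30 25
```

```text
time: 4.68
eef_pos: [0.4562, -0.4218, 0.0047]
tcp_rot: [0.185, 0.983, 0.001, -0.001]
contact_force: [0.4, -0.8, -0.6]
opening: 0.994
finger_force: 0.0
time: 5.42
eef_pos: [0.4574, -0.4238, 0.0079]
tcp_rot: [0.185, 0.983, -0.001, 0.001]
contact_force: [-0.9, 1.4, 7.3]
opening: 0.609
finger_force: 25.6
```

```bash
python3 -m pendant '[{"dx":0,"dy":0,"dz":-2,"twist":0},{"dx":0,"dy":0,"dz":-6,"twist":0},{"dx":0,"dy":0,"dz":-12,"twist":0},{"dx":0,"dy":0,"dz":-18,"twist":0},{"dx":0,"dy":0,"dz":-24,"twist":0},{"dx":0,"dy":0,"dz":-30,"twist":0},{"dx":0,"dy":0,"dz":-30,"twist":0},{"dx":0,"dy":0,"dz":-30,"twist":0}]'
python3 - <<'E'
from h import *
go([.483,-.027,.28],.44)
E
```

```text
time: 6.42
eef_pos: [0.4562, -0.4224, 0.3062]
tcp_rot: [0.185, 0.983, -0.0, 0.0]
contact_force: [-0.1, 0.8, -1.3]
opening: 0.605
finger_force: 26.3
go dx 11.88 dy 37.81 dz 2.59 twist 43.5 q6 -2.11
```

```bash
python3 -m pendant '[{"dx":11.9,"dy":37.8,"dz":0,"twist":43.5},{"dx":11.9,"dy":37.8,"dz":0,"twist":43.5},{"dx":11.9,"dy":37.8,"dz":0,"twist":43.5},{"dx":11.9,"dy":37.8,"dz":0,"twist":43.5},{"dx":11.9,"dy":37.8,"dz":0,"twist":43.5},{"dx":11.9,"dy":37.8,"dz":0,"twist":43.5},{"dx":11.9,"dy":37.8,"dz":2.6,"twist":43.5},{"dx":11.9,"dy":37.8,"dz":2.6,"twist":43.5},{"dx":11.9,"dy":37.8,"dz":2.6,"twist":43.5},{"dx":11.9,"dy":37.8,"dz":2.6,"twist":43.5}]'
python3 - <<'E'
from h import *
c=cam('wrist');save('w2.png',c['img'])
go([.483,-.027,.11],.44)
c=cam('top');save('t2.png',cv2.resize(c['img'][120:260,230:430],None,fx=3,fy=3,interpolation=cv2.INTER_CUBIC))
P=cloud(cam('wrist'));q=P[(abs(P[...,2]-.083)<.003)&(np.hypot(P[...,0]-.483,P[...,1]+.027)<.06)];print(len(q))
from scipy.optimize import least_squares
f=lambda x:(lambda r:np.maximum(r-.055,0)+np.minimum(r-.047,0))(np.hypot(q[:,0]-x[0],q[:,1]-x[1]))
print(least_squares(f,[.483,-.027],loss='soft_l1',f_scale=.002).x)
E
```

```text
time: 7.68
eef_pos: [0.4833, -0.0286, 0.2801]
tcp_rot: [0.537, 0.844, -0.0, 0.0]
contact_force: [1.1, 0.5, 1.2]
opening: 0.607
finger_force: 26.4
go dx 0.16 dy 0.03 dz 17.02 twist -0.1 q6 -0.71
2536
[ 0.48361974 -0.02705313]
```

View pics/w2.png

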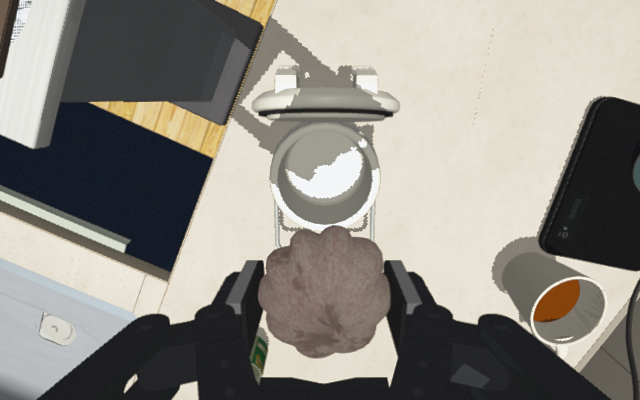

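The wrist view shows the garlic held centred at (325,290) over the jar. The camera side (image top) faces the open lid at (325,100), so I'll turn the tool half round before lowering, to keep the camera clear of the lid.

```bash
python3 -m pendant '[{"dx":0,"dy":0,"dz":0,"twist":10.5},{"dx":0,"dy":0,"dz":0,"twist":21},{"dx":0,"dy":0,"dz":0,"twist":31.5},{"dx":0,"dy":0,"dz":0,"twist":42},{"dx":0,"dy":0,"dz":0,"twist":52},{"dx":0,"dy":0,"dz":0,"twist":62},{"dx":0,"dy":0,"dz":0,"twist":72},{"dx":0,"dy":0,"dz":0,"twist":82},{"dx":0,"dy":0,"dz":0,"twist":90},{"dx":0,"dy":0,"dz":0,"twist":90}]'
python3 -m pendant '[{"dx":0,"dy":0,"dz":0,"twist":10.5},{"dx":0,"dy":0,"dz":0,"twist":21},{"dx":0,"dy":0,"dz":0,"twist":31.5},{"dx":0,"dy":0,"dz":0,"twist":42},{"dx":0,"dy":0,"dz":0,"twist":52},{"dx":0,"dy":0,"dz":0,"twist":62},{"dx":0,"dy":0,"dz":0,"twist":72},{"dx":0,"dy":0,"dz":0,"twist":82},{"dx":0,"dy":0,"dz":0,"twist":90},{"dx":0,"dy":0,"dz":0,"twist":90}]'
python3 - <<'E'
from h import *
go([.4835,-.027,.032],.44)
E
```

```text
time: 9.07
eef_pos: [0.4831, -0.0278, 0.2799]
tcp_rot: [0.976, 0.218, 0.0, 0.0]
contact_force: [-0.3, -0.3, -0.5]
opening: 0.602
finger_force: 26.4
time: 10.32
eef_pos: [0.4831, -0.0276, 0.2797]
tcp_rot: [0.845, -0.535, 0.0, -0.0]
contact_force: [-0.3, 0.2, -0.5]
opening: 0.606
finger_force: 26.4
go dx -0.04 dy -0.06 dz 24.77 twist 0.2 q6 2.43
```

```bash
python3 -m pendant '[{"dx":0,"dy":0,"dz":6,"twist":0},{"dx":0,"dy":0,"dz":12,"twist":0},{"dx":0,"dy":0,"dz":16,"twist":0},{"dx":0,"dy":0,"dz":19,"twist":0},{"dx":0,"dy":0,"dz":21,"twist":0},{"dx":0,"dy":0,"dz":22,"twist":0},{"dx":0,"dy":0,"dz":22,"twist":0}]'
python3 -m pendant '[{"dx":0,"dy":0,"dz":0.5,"twist":0},{"dx":0,"dy":0,"dz":1,"twist":0},{"dx":0,"dy":0,"dz":1,"twist":0}]'
python3 -m pendant '[{"dx":0,"dy":0,"dz":0.5,"twist":0},{"dx":0,"dy":0,"dz":1,"twist":0},{"dx":0,"dy":0,"dz":1,"twist":0}]'
python3 - <<'E'
from h import *
c=cam('scene');u,v=proj(c,[[.483,-.027,.1]])[0].astype(int);save('s3.png',cv2.resize(c['img'][v-50:v+50,u-60:u+60],None,fx=5,fy=5,interpolation=cv2.INTER_CUBIC))
E
```

```text
time: 11.2
eef_pos: [0.4829, -0.0274, 0.0593]
tcp_rot: [0.845, -0.535, -0.0, 0.0]
contact_force: [-0.2, -0.2, -0.4]
opening: 0.609
finger_force: 26.4
time: 11.58
eef_pos: [0.4829, -0.0273, 0.0495]
tcp_rot: [0.844, -0.536, -0.0, 0.0]
contact_force: [-0.6, -0.2, -1.3]
opening: 0.606
finger_force: 26.4
time: 11.95
eef_pos: [0.4838, -0.0275, 0.0404]
tcp_rot: [0.844, -0.536, 0.0, -0.0]
contact_force: [-1.1, 0.4, 4.9]
opening: 0.601
finger_force: 28.6
```

View pics/s3.png

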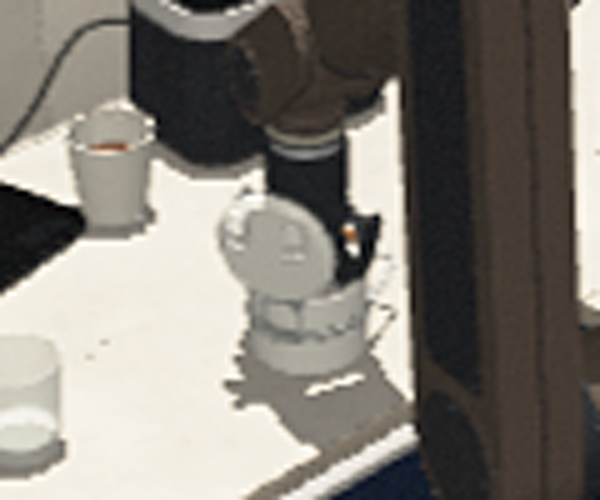

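The scene crop shows the fingers inside the jar, with the lid still open at (280,245). The 5 N reading means light rim contact, so I back off slightly and release with a small opening.

```bash
python3 -m pendant '[{"dx":0,"dy":0,"dz":-0.3,"twist":0},{"dx":0,"dy":0,"dz":-0.3,"twist":0}]'
python3 -m pendant '[{"dx":0,"dy":0,"dz":0,"twist":0},{"dx":0,"dy":0,"dz":0,"twist":0},{"dx":0,"dy":0,"dz":0,"twist":0},{"dx":0,"dy":0,"dz":0,"twist":0}]' 69
python3 -m pendant '[{"dx":0,"dy":0,"dz":-1,"twist":0},{"dx":0,"dy":0,"dz":-3,"twist":0},{"dx":0,"dy":0,"dz":-6,"twist":0},{"dx":0,"dy":0,"dz":-12,"twist":0},{"dx":0,"dy":0,"dz":-18,"twist":0},{"dx":0,"dy":0,"dz":-24,"twist":0},{"dx":0,"dy":0,"dz":-30,"twist":0},{"dx":0,"dy":0,"dz":-30,"twist":0}]'
python3 - <<'E'
from h import *
c=cam('wrist');save('w4.png',c['img'])
P=cloud(c);v,u=np.mgrid[0:400,0:640]
m=(np.hypot(P[...,0]-.483,P[...,1]+.027)<.04)&(P[...,2]<.08)
print(m.sum(),np.percentile(P[m][:,2],[2,50,95,100]))
E
```

```text
time: 12.25
eef_pos: [0.4829, -0.0273, 0.0425]
tcp_rot: [0.844, -0.536, 0.0, -0.0]
contact_force: [0.0, 0.1, -0.3]
opening: 0.608
finger_force: 26.4
time: 12.75
eef_pos: [0.483, -0.0273, 0.0425]
tcp_rot: [0.844, -0.536, -0.0, 0.0]
contact_force: [-0.2, -0.2, 0.5]
opening: 0.689
finger_force: 0.2
time: 13.75
eef_pos: [0.4848, -0.0279, 0.3504]
tcp_rot: [0.844, -0.536, 0.006, -0.002]
contact_force: [0.4, -0.3, -0.4]
opening: 0.689
finger_force: 0.0
2587 [0.00418421 0.00789902 0.05022917 0.06343835]
```

View pics/w4.png

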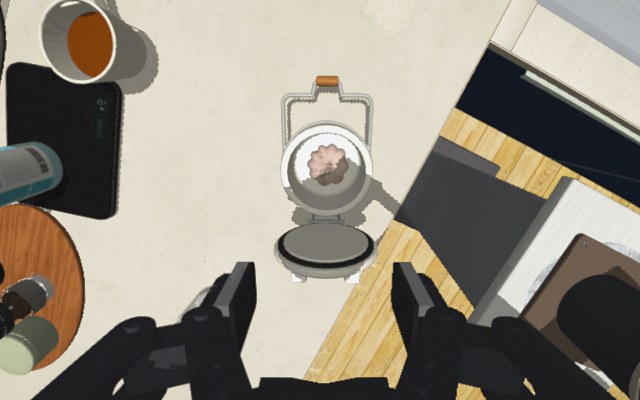

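The garlic lies in the jar at (327,165). The lid is at (325,250) and the bail grip at (327,82). Next I close the lid, pushing from behind with the fingers shut.

Run:
```python
from h import *
J=np.array([.4832,-.0272]);a=2.01;X=np.array([np.cos(a),np.sin(a)])
for x,z in((.135,.33),(.135,.177),(.025,.177)): go([*(J+x*X),z],.44)
```

```text
go dx -13.56 dy 0.02 dz 1.59 twist -0.0 q6 2.44
go dx -13.63 dy 0.09 dz 16.89 twist -0.0 q6 2.44
go dx -2.63 dy 0.10 dz 16.94 twist -0.0 q6 2.44
```

```bash
python3 -m pendant '[{"dx":-6,"dy":0,"dz":0,"twist":0},{"dx":-12,"dy":0,"dz":1,"twist":0},{"dx":-13.6,"dy":0.1,"dz":2,"twist":0},{"dx":-13.6,"dy":0.1,"dz":2,"twist":0},{"dx":-13.6,"dy":0.1,"dz":2,"twist":0}]' 0
python3 - <<'E'
from h import *
J=np.array([.4832,-.0272]);a=2.01;X=np.array([np.cos(a),np.sin(a)])
for x,z in((.135,.177),(.025,.177)): go([*(J+x*X),z],.44)
print(ctrl.get_state()['qpos'])
E
```

```text
time: 14.42
eef_pos: [0.4246, 0.0944, 0.3222]
tcp_rot: [0.844, -0.536, -0.0, 0.0]
contact_force: [-0.5, -0.6, -0.1]
opening: -0.004
finger_force: 0.0
go dx -0.00 dy -0.15 dz 14.52 twist -0.1 q6 2.69
go dx 11.00 dy -0.15 dz 14.53 twist -0.1 q6 2.69
[-1.49071696e-02 -3.28060169e-01  2.01735701e+00 -6.72415295e-04
  1.45301141e+00  2.68817271e+00]
```

```bash
python3 -m pendant '[{"dx":0,"dy":-0.1,"dz":5,"twist":0},{"dx":0,"dy":-0.1,"dz":10,"twist":0},{"dx":0,"dy":-0.1,"dz":14.5,"twist":0},{"dx":0,"dy":-0.1,"dz":14.5,"twist":0}]'
python3 -m pendant '[{"dx":1.5,"dy":0,"dz":0,"twist":0},{"dx":3,"dy":0,"dz":0,"twist":0},{"dx":4,"dy":0,"dz":0,"twist":0},{"dx":5,"dy":0,"dz":0,"twist":0},{"dx":6,"dy":0,"dz":0,"twist":0}]'
```

```text
time: 14.92
eef_pos: [0.423, 0.0946, 0.1741]
tcp_rot: [0.844, -0.537, -0.004, 0.002]
contact_force: [-1.3, -0.3, 0.6]
opening: 0.002
finger_force: 0.0
time: 15.55
eef_pos: [0.451, 0.0409, 0.1779]
tcp_rot: [0.844, -0.536, 0.0, -0.0]
contact_force: [-0.1, 0.1, 0.1]
opening: 0.001
finger_force: 0.3
```

```bash
python3 -m pendant '[{"dx":1,"dy":0,"dz":0,"twist":0},{"dx":2,"dy":0,"dz":0,"twist":0},{"dx":3,"dy":0,"dz":0,"twist":0},{"dx":4,"dy":0,"dz":0,"twist":0},{"dx":5,"dy":0,"dz":0,"twist":0},{"dx":5,"dy":0,"dz":0,"twist":0},{"dx":5,"dy":0,"dz":0,"twist":0}]'
python3 - <<'E'
from h import *
c=cam('wrist');P=cloud(c)
m=(np.hypot(P[...,0]-.483,P[...,1]+.027)<.06)&(P[...,2]>.03)&(P[...,2]<.14);print(m.sum(),np.percentile(P[m][:,2],[5,25,50,75,95,100]))
c=cam('scene');u,v=proj(c,[[.483,-.027,.1]])[0].astype(int);save('s5.png',cv2.resize(c['img'][v-50:v+50,u-60:u+60],None,fx=4,fy=4,interpolation=cv2.INTER_CUBIC))
E
```

```text
time: 16.42
eef_pos: [0.4718, -0.0037, 0.1775]
tcp_rot: [0.844, -0.536, -0.0, -0.0]
contact_force: [-0.2, -0.1, -0.4]
opening: -0.005
finger_force: 0.0
14509 [0.08199976 0.11086658 0.1218649  0.13207478 0.13853385 0.13999922]
```

Run:
```python
from h import *
c=cam('wrist');P=cloud(c)
J=np.array([.4832,-.0272]);a=2.01;X=np.array([np.cos(a),np.sin(a)]);Y=np.array([-X[1],X[0]])
D=P[...,:2]-J;x=D@X;y=D@Y;z=P[...,2]
for lo in np.arange(-.07,.09,.01):
    m=(x>lo)&(x<lo+.01)&(abs(y)<.012)&(z>.03)
    m2=(x>lo)&(x<lo+.01)&(abs(abs(y)-.042)<.006)&(z>.03)
    print(round(lo,2),m.sum(),np.percentile(z[m],[5,50,95]).round(3) if m.sum() else '',np.percentile(z[m2],[5,50,95]).round(3) if m2.sum() else '')
```

```text
-0.07 0  
-0.06 399 [0.052 0.101 0.104] 
-0.05 1619 [0.104 0.32  0.32 ] [0.052 0.053 0.099]
-0.04 700 [0.104 0.105 0.106] [0.099 0.101 0.104]
-0.03 661 [0.104 0.105 0.106] [0.099 0.103 0.105]
-0.02 628 [0.103 0.105 0.106] [0.102 0.104 0.105]
-0.01 614 [0.103 0.104 0.105] [0.102 0.103 0.104]
0.0 4662 [0.103 0.253 0.263] [0.101 0.102 0.104]
0.01 6936 [0.103 0.222 0.257] [0.102 0.25  0.258]
0.02 1141 [0.101 0.214 0.227] [0.097 0.101 0.252]
0.03 968 [0.1   0.102 0.23 ] [0.095 0.233 0.238]
0.04 425 [0.098 0.1   0.101] [0.094 0.094 0.094]
0.05 125 [0.086 0.095 0.097] 
0.06 4 [0.087 0.088 0.088] 
0.07 0  
0.08 0
```

View pics/s5.png

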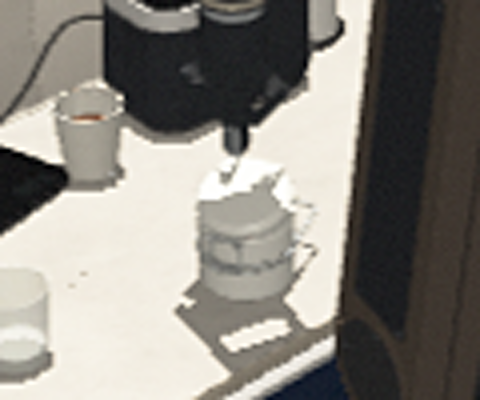

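The scene crop shows the lid lying on the jar at (245,205). I'll re-measure it along with the bail, lifting and turning the tool so it closes across the grip.

```bash
python3 -m pendant '[{"dx":0,"dy":0,"dz":-6,"twist":-10},{"dx":0,"dy":0,"dz":-11,"twist":-20},{"dx":0,"dy":0,"dz":-12,"twist":-30},{"dx":0,"dy":0,"dz":-12,"twist":-40},{"dx":5,"dy":0,"dz":-12,"twist":-50},{"dx":10,"dy":0,"dz":-12,"twist":-60},{"dx":13,"dy":0,"dz":-12,"twist":-70},{"dx":13,"dy":0,"dz":-12,"twist":-80},{"dx":13,"dy":0,"dz":-12,"twist":-90},{"dx":13,"dy":0,"dz":-12,"twist":-90}]' 40
cat > m2.py <<'E'
from h import *
c=cam('wrist');save('w6.png',c['img']);P=cloud(c);im=c['img'];hsv=cv2.cvtColor(im,cv2.COLOR_RGB2HSV)
J=np.array([.4832,-.0272]);a=2.01;X=np.array([np.cos(a),np.sin(a)]);Y=np.array([-X[1],X[0]])
D=P[...,:2]-J;x=D@X;y=D@Y;z=P[...,2]
for lo in np.arange(-.06,.06,.02):
    m=(x>lo)&(x<lo+.01)&(abs(y)<.014)&(z>.08)&(z<.13);print(round(lo,2),m.sum(),np.median(z[m]).round(4) if m.any() else '')
o=(hsv[...,0]<18)&(hsv[...,1]>130)&(hsv[...,2]>70)&(np.hypot(D[...,0],D[...,1])<.15)&(z<.2)
n,l,st,ce=cv2.connectedComponentsWithStats(o.astype(np.uint8));k=1+np.argmax(st[1:,4]);m=l==k
print('grip px',ce[k],st[k],'z',np.percentile(z[m],[5,50,95]).round(4),'x',np.percentile(x[m],[5,50,95]).round(4),'y',np.percentile(y[m],[5,50,95]).round(4))
G=plane(c,[ce[k]],np.median(z[m])-.003)[0];print('grip',G,(G[:2]-J)@X,(G[:2]-J)@Y)
s=ctrl.get_state();print(s['qpos'].round(2))
go([G[0],G[1],G[2]-.014],2.01)
E
python3 m2.py
```

```text
time: 17.82
eef_pos: [0.5272, -0.1213, 0.2974]
tcp_rot: [0.976, 0.217, -0.0, -0.0]
contact_force: [-0.5, 0.0, 0.9]
opening: 0.4
finger_force: 0.0
-0.06 194 0.0943
-0.04 275 0.0989
-0.02 281 0.0993
0.0 282 0.0994
0.02 271 0.0989
0.04 240 0.0983
grip px [322.92118227 172.71428571] [318 162  10  23 203] z [0.0595 0.0612 0.0629] x [-0.1088 -0.1045 -0.1001] y [-0.0109  0.0001  0.011 ]
grip [ 0.52720806 -0.12184125  0.05823861] -0.10437195989319702 0.00041196406571842643
[-0.41 -0.06  1.83  0.    1.37  0.72]
go dx -0.02 dy 0.06 dz 25.32 twist -0.1 q6 0.72
```

View pics/w6.png

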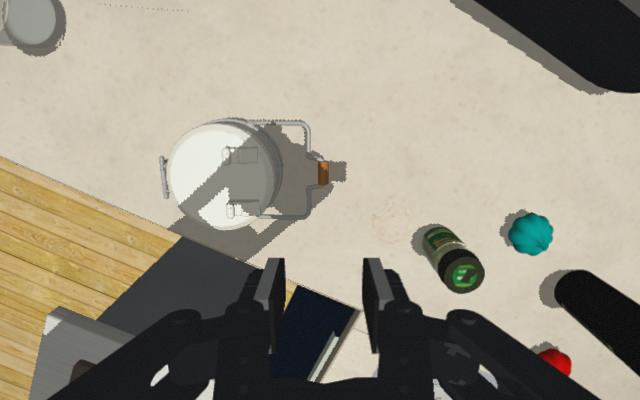

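The lid is shut, with its top at 0.099 m. The grip is at (323,173), centred and aligned with the fingers' closing line.

```bash
python3 -m pendant '[{"dx":0,"dy":0.1,"dz":6,"twist":0},{"dx":0,"dy":0.1,"dz":12,"twist":0},{"dx":0,"dy":0.1,"dz":17,"twist":0},{"dx":0,"dy":0.1,"dz":20,"twist":0},{"dx":0,"dy":0.1,"dz":22,"twist":0},{"dx":0,"dy":0.1,"dz":22,"twist":0}]'
python3 -m pendant '[{"dx":0,"dy":0,"dz":1,"twist":0},{"dx":0,"dy":0,"dz":2,"twist":0},{"dx":0,"dy":0,"dz":3,"twist":0},{"dx":0,"dy":0,"dz":3,"twist":0}]'
python3 -m pendant '[{"dx":0,"dy":0,"dz":0,"twist":0},{"dx":0,"dy":0,"dz":0,"twist":0},{"dx":0,"dy":0,"dz":0,"twist":0},{"dx":0,"dy":0,"dz":0,"twist":0},{"dx":0,"dy":0,"dz":0,"twist":0}]' 0 30
python3 - <<'E'
from h import *
# swing waypoints in tool axes (y = -x_j dir?) from current pose
s=ctrl.get_state();M=R.from_quat(s['tcp_rot']).as_matrix()
J=np.array([.4832,-.0272]);a=2.01;X=np.array([np.cos(a),np.sin(a),0])
t0=.11
for t in (.25,.4,.55,.7,.85,1.0,1.1,1.2,1.3,1.4,1.5,1.6,1.64):
    d=M.T@(X*(.08*(np.cos(t0)-np.cos(t)))+np.array([0,0,.08*(np.sin(t)-np.sin(t0))]))*100;print(t,d.round(2))
E
```

```text
time: 18.62
eef_pos: [0.5263, -0.1215, 0.0758]
tcp_rot: [0.976, 0.217, -0.002, -0.001]
contact_force: [-1.1, -0.7, -0.1]
opening: 0.398
finger_force: 0.0
time: 19.12
eef_pos: [0.5269, -0.122, 0.0465]
tcp_rot: [0.976, 0.218, -0.001, -0.001]
contact_force: [-0.5, -0.7, 0.0]
opening: 0.401
finger_force: 0.0
time: 19.75
eef_pos: [0.5275, -0.122, 0.0475]
tcp_rot: [0.976, 0.218, -0.0, -0.0]
contact_force: [-0.9, 3.7, 0.7]
opening: 0.118
finger_force: 31.7
0.25 [ 0.  -0.2 -1.1]
0.4 [ 0.   -0.58 -2.24]
0.55 [ 0.   -1.13 -3.3 ]
0.7 [ 0.   -1.84 -4.27]
0.85 [ 0.   -2.68 -5.13]
1.0 [ 0.   -3.63 -5.85]
1.1 [ 0.   -4.33 -6.25]
1.2 [ 0.   -5.06 -6.57]
1.3 [ 0.   -5.82 -6.83]
1.4 [ 0.  -6.6 -7. ]
1.5 [ 0.   -7.39 -7.1 ]
1.6 [ 0.   -8.19 -7.11]
1.64 [ 0.   -8.51 -7.1 ]
```

```bash
python3 -m pendant '[{"dx":0,"dy":-0.2,"dz":-1.1,"twist":0},{"dx":0,"dy":-0.6,"dz":-2.2,"twist":0},{"dx":0,"dy":-1.1,"dz":-3.3,"twist":0},{"dx":0,"dy":-1.8,"dz":-4.3,"twist":0},{"dx":0,"dy":-2.7,"dz":-5.1,"twist":0},{"dx":0,"dy":-3.6,"dz":-5.8,"twist":0},{"dx":0,"dy":-4.3,"dz":-6.2,"twist":0},{"dx":0,"dy":-5.1,"dz":-6.6,"twist":0},{"dx":0,"dy":-5.1,"dz":-6.6,"twist":0}]'
python3 - <<'E'
from h import *
c=cam('wrist');save('w7.png',c['img'][100:,120:520])
E
```

```text
time: 20.88
eef_pos: [0.5076, -0.0774, 0.1166]
tcp_rot: [0.976, 0.219, 0.002, 0.003]
contact_force: [0.4, -4.8, 6.4]
opening: 0.123
finger_force: 30.2
```

View pics/w7.png

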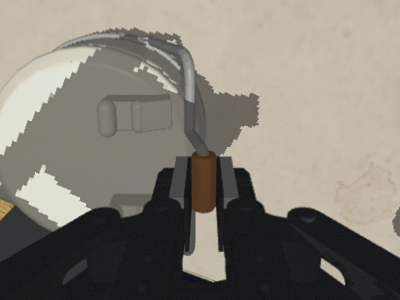

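The crop shows the grip held between the pads at (203,180), with the bail almost upright at the ramps. I'll keep swinging it over the crest.

```bash
python3 -m pendant '[{"dx":0,"dy":-0.8,"dz":-0.3,"twist":0},{"dx":0,"dy":-1.6,"dz":-0.5,"twist":0},{"dx":0,"dy":-2.0,"dz":-0.7,"twist":0},{"dx":0,"dy":-2.4,"dz":-0.8,"twist":0}]'
python3 -m pendant '[{"dx":0,"dy":-0.4,"dz":0,"twist":0},{"dx":0,"dy":-0.8,"dz":0.1,"twist":0},{"dx":0,"dy":-0.8,"dz":0.2,"twist":0}]'
python3 - <<'E'
from h import *
s=ctrl.get_state();D=s['eef_pos'][:2]-[.4832,-.0272];X=np.array([np.cos(2.01),np.sin(2.01)]);print('x_j',D@X,'F along',s['contact_force'][:2]@X,s['contact_force'][2])
E
```

```text
time: 21.42
eef_pos: [0.4987, -0.0582, 0.1252]
tcp_rot: [0.976, 0.219, 0.003, 0.006]
contact_force: [1.1, -12.8, 5.6]
opening: 0.127
finger_force: 29.9
time: 21.8
eef_pos: [0.497, -0.0531, 0.1267]
tcp_rot: [0.976, 0.219, 0.004, 0.008]
contact_force: [-5.3, -15.8, 20.4]
opening: 0.124
finger_force: 31.1
x_j -0.02935273926732797 F along -12.044644261039322 20.379725388858557
```

```bash
python3 -m pendant '[{"dx":0,"dy":-0.3,"dz":-0.2,"twist":0},{"dx":0,"dy":-0.6,"dz":-0.2,"twist":0},{"dx":0,"dy":-0.8,"dz":-0.1,"twist":0},{"dx":0,"dy":-0.8,"dz":0,"twist":0}]'
python3 - <<'E'
from h import *
s=ctrl.get_state();D=s['eef_pos'][:2]-[.4832,-.0272];X=np.array([np.cos(2.01),np.sin(2.01)]);print('x_j',D@X,'F along',s['contact_force'][:2]@X,s['contact_force'][2])
c=cam('wrist');save('w8.png',c['img'][100:,120:520])
E
```

```text
time: 22.3
eef_pos: [0.4923, -0.0437, 0.1248]
tcp_rot: [0.976, 0.219, 0.003, 0.006]
contact_force: [-3.5, -10.3, 17.6]
opening: 0.117
finger_force: 31.9
x_j -0.01879277398238318 F along -7.85019113882803 17.627808366832113
```

View pics/w8.png

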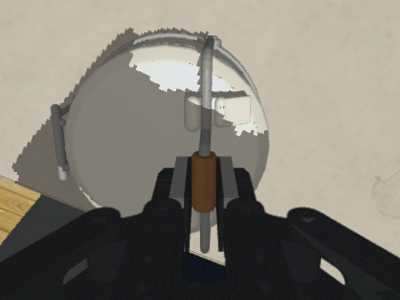

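The crop shows the wire past the crest, lying in the groove at (207,110) against the stop. I release, retreat and verify.

```bash
python3 -m pendant '[{"dx":0,"dy":0.3,"dz":0,"twist":0},{"dx":0,"dy":0.3,"dz":0,"twist":0}]' 
python3 -m pendant '[{"dx":0,"dy":0,"dz":-0.1,"twist":0},{"dx":0,"dy":0,"dz":-0.1,"twist":0},{"dx":0,"dy":0,"dz":-0.1,"twist":0},{"dx":0,"dy":0,"dz":-0.1,"twist":0}]' 35
python3 -m pendant '[{"dx":0,"dy":0,"dz":-1,"twist":0},{"dx":0,"dy":0,"dz":-3,"twist":0},{"dx":0,"dy":0,"dz":-7,"twist":0},{"dx":0,"dy":0,"dz":-12,"twist":0},{"dx":0,"dy":0,"dz":-18,"twist":0},{"dx":0,"dy":0,"dz":-22,"twist":0},{"dx":0,"dy":0,"dz":-22,"twist":0},{"dx":0,"dy":0,"dz":-22,"twist":0}]'
python3 m2.py
python3 - <<'E'
from h import *
im=cv2.imread('pics/w6.png');c=cam('wrist');u,v=proj(c,[[.4832,-.0272,.1]])[0].astype(int);print(u,v)
a=c['img'][max(0,v-80):v+80,max(0,u-110):u+110]
t=cam('top')['img'][150:250,160:480]
save('f9.png',np.vstack([cv2.resize(a,(640,int(640*a.shape[0]/a.shape[1])))[:400],cv2.resize(t,(640,200))]))
E
```

```text
time: 22.6
eef_pos: [0.4924, -0.044, 0.1247]
tcp_rot: [0.976, 0.218, 0.002, 0.002]
contact_force: [-4.8, -4.9, 19.0]
opening: 0.123
finger_force: 32.0
time: 23.1
eef_pos: [0.4897, -0.0423, 0.1199]
tcp_rot: [0.976, 0.218, -0.001, -0.001]
contact_force: [-0.0, 0.4, -0.9]
opening: 0.35
finger_force: 0.0
time: 24.1
eef_pos: [0.4898, -0.0426, 0.34]
tcp_rot: [0.976, 0.218, -0.0, -0.0]
contact_force: [-0.0, 0.4, -1.2]
opening: 0.347
finger_force: 0.0
-0.06 105 0.0952
-0.04 229 0.0989
-0.02 123 0.0994
0.0 234 0.0994
0.02 235 0.099
0.04 214 0.0984
grip px [325.8340249  177.39419087] [321 165  11  26 241] z [0.1322 0.1342 0.1356] x [-0.0243 -0.0203 -0.0153] y [-0.0115 -0.0009  0.0101]
grip [ 0.49194242 -0.04533743  0.1311956 ] -0.020133460251531454 -0.00020030631813104156
[-0.29 -0.19  1.88  0.    1.46  0.84]
go dx 0.14 dy 0.40 dz 22.18 twist 0.0 q6 0.84
307 171
```

View pics/f9.png

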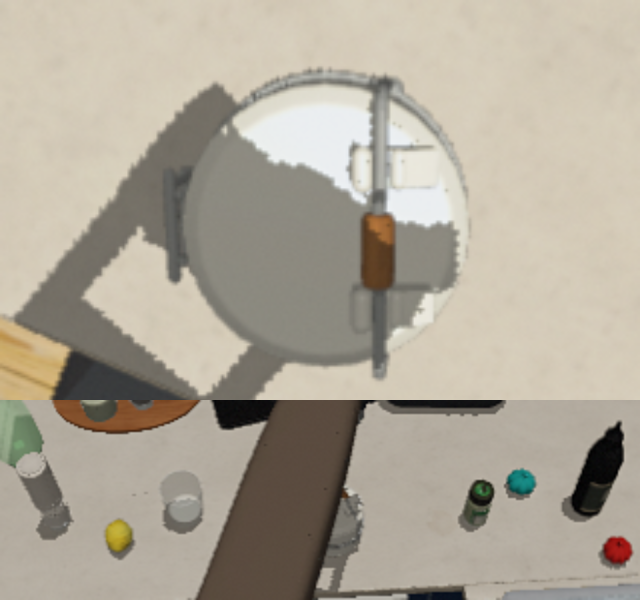

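The bail sits in the groove: the grip is at x_j −0.020 m with its top at 0.1356 m, so its centre is at about 0.129 m. The lid top is level at 0.099 m. The lemon, glass, mill, spice jar and bottle all stand where they were, and the robot is clear.

```bash
python3 -c "
from plant import ctrl
print(ctrl.sign_off())"
```

```text
the job is handed in; nothing more can be done
None
```

The garlic bulb is in the jar, the lid is shut and the bail is clamped in its groove. The bystanders are undisturbed, and the job was handed in at about 24 s of the 70 s allowed.

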